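# Load the sample changer and index it to the catch

## Robot

A 6-joint arm with a two-finger parallel gripper is mounted at the origin on the work surface. World frame = base frame: x ahead of the robot, y to its left, z up, the work surface at z = 0. Lengths are in m, angles in degrees, forces in N, time in s.
With the tool pointing down it reaches from about 0.325 to 0.85 m from the base axis. Payload 15.5 kg.
Tool frame: the origin (TCP) lies at the very end of the fingers, on their centre line; the grasp point (between the pads) lies arm.grip_depth behind it (arm.grip_depth is the distance from the TCP to the grasp point, in m); z points along the fingers, y is the line along which they close (so a half turn about z gives the same grasp; the last joint's range is limited). The gripper opens to 91 mm and grips with 3 to 60 N. Pads are 32 mm wide; open, the fingers measure 118 mm over their backs; the gripper's body (76 mm by 178 mm) begins 60 mm behind the grasp point.
Start: joints at [-75.716, 28.281, 77.091, -0, 74.628, -5.472], TCP at [0.211, -0.588, 0.214] pointing down, gripper open.
Joint ranges: [-166.48, 166.48], [-47.26, 123.95], [12.59, 153.08], [-70.14, 250.14], [6.76, 159.57], [-176.63, 176.63]. Speed limits (degrees/s): [108.29, 108.29, 147.25, 172.46, 172.46, 172.46].

## Interface

Orientations are given as a 3x3 rotation matrix whose columns are the frame's x, y, z axes.
In Python, from rig import arm gives the robot as it stands. Calls block until the motion is done:
- arm.move_to(position, orientation): joint-space move of the TCP to a pose.
- arm.move_l(position, orientation=None, feed=0.15): straight line of the TCP; orientation=None keeps the orientation; feed is the mean speed in m/s.
- arm.move_joints(angles): joint-space move.
- arm.grip(opening): finger opening in m; the grip force is fixed at half the most; returns when the fingers have stopped.
- arm.sleep(seconds).
- arm.solve_ik(position, orientation): joint angles nearest the present ones, or None.
- arm.snapshot(name): name is "side" or "top"; returns the picture (480x640x3 uint8, red, green, blue); there is no depth.
- arm.get_calibration(name): a dict with "intrinsics" (3x3 intrinsics, pixels), "k1" (the pictures are not rectified: a ray, as slopes to the right and down, at radius r is drawn at 1 + k1 r^2 times it, then the intrinsics apply), "cam_to_world" (4x4, takes a point from camera to world coordinates). Camera axes: x right, y down, z forward; pixel columns grow to the right and rows downward; lengths in m; the calibration is good to about 2 mm. A picture is of the moment at which its call begins. get_calibration takes no time and is no camera call.
A pose or a line that the arm cannot do raises arm.Unreachable and nothing moves.
- arm.sign_off(): hands the job in; it is judged then, once.
Readings, each from a call of its own:
- arm.current_t(): time.
- arm.current_joint_positions(): joint angles.
- arm.current_dq(): joint speeds.
- arm.current_tau(): joint torques, N m.
- arm.current_ee_pos(): TCP position.
- arm.current_tool_rot(): TCP orientation.
- arm.current_force(): force on the tool from outside, world axes, zero at the start.
- arm.current_torque(): the same for the moment, N m.
- arm.current_width(): finger opening in m.
- arm.current_grasp_force(): force on a finger pad.
Only numpy, scipy, OpenCV 4.12 (cv2) and the standard library are available. Lean on these libraries where they do the work, as an engineer would, in place of code of your own. Each camera call takes 0.05 s, during which the arm holds its last target. There are 200 camera calls.

## Task

Stand the loose amber sample bottle in the one empty cup of the sample carousel. Then push the carousel by its steel post, anticlockwise seen from above, round to its next position, until the pin on its rim has ridden over the spring catch and is locked between the catch and the sprung stop; feel for it and push gently, never with more than 25 N. Let go, leave the bottle upright in its cup, and leave the other things on the bench where they are.

Things in the scene. Friction and masses are not known exactly. Their poses are not given: they have to be found in the camera images.
- bottle_center (a point): The loose sample bottle, amber glass with a white cap, standing upright on the bench: 36 mm diameter, 60 mm tall (straight body up to 42 mm, then a shoulder, cap 24 mm diameter from 48 to 60 mm), about 90 g. This point is its centre, 30 mm above its underside; z is its long axis.
- pocket (a point): The empty cup on the carousel: grey, round, inside diameter 40 mm, wall 3 mm, 9 mm deep. This point is the centre of its inner floor, 60 mm above the bench, 80 mm from the axis; it turns with the carousel. A seated bottle has its centre 30 mm above it. The nearest full cups (46 mm wide, bottles like the loose one) are 80 mm away centre to centre, at the same radius.
- axis (a point): Fixed point on the carousel's axis of rotation, level with the upper face of its white disc (57 mm above the bench, 280 mm diameter, 12 mm thick). z is up; x is the base's zero direction: at joint carousel 0 the post stands 150 degrees anticlockwise from x, the empty cup opposite at 330, the rim pin at 240.
- reader (a point): Bystander, fixed: white optical reader on the base's edge, 50 x 70 mm, its top 118 mm above the bench. This point is the centre of its top, 182 mm from the axis.
- post (a point): The upright steel post on the carousel by which it is pushed: 12 mm diameter, 50 mm tall above the disc (top 107 mm above the bench), 115 mm from the axis; nothing taller than the disc within 70 mm of it. This point is on its centre line, half-way up, 25 mm above the disc.
- carousel (a joint): Angle of the carousel in rad, growing anticlockwise seen from above. It starts near 0 and stays where it is left; drag 1 to 2 N at the post. The next position, where the catch locks the pin, lies between 0.88 and 1.21 rad: the catch unit is clamped by hand near 300 degrees from x of axis and its exact place is not measured, it must be felt.
- catch (a joint): The spring catch: a steel ramped tooth under the path of the 8 mm steel pin that sticks out of the disc's rim. Value in m: 0 with the tooth up, about 0.006 pressed down while the pin rides over it; it springs up behind the pin. Riding over it takes about 5 N at the post, against under 2 N before it.
- plunger (a joint): The black sprung stop just beyond the catch, pressed in by the pin. Value in m: 0 free, 0.006 fully in (about 15 N at the post), where it is rigid. The catch drops in behind the pin when it is about 0.0025 in (8 N at the post); after letting go, a locked pin keeps it in by about 0.0025, an unlocked one lets it return to 0.
- beaker: Bystander: empty glass beaker, 68 mm diameter, 90 mm tall; origin at the centre of its underside.
- reagent: Bystander: red plastic reagent bottle, 64 mm diameter, 160 mm tall; origin at the centre of its underside.
- wash: Bystander: white plastic bottle, 64 mm diameter, 150 mm tall; origin at the centre of its underside.
- bottle: The same loose bottle by the centre of its underside.
Mind the look-alikes: they are no part of the job. Of the things that look like the bottle, the largest one is meant.

How it is judged (in metres and radians):
On the way:
1. the bottle stands in the empty cup, let go, before the carousel is indexed (horizontal distance between bottle_center and pocket below 0.005 m and z of bottle_center in the frame of pocket between 0.026 and 0.034 m and angle between bottle_center's own z axis and vertical below 0.12 rad and contact force between the fingers and bottle below 0.1 N and value of joint carousel below 0.6 rad), for 0.2 s.
At the end, for the whole second after the job is handed in: The bottle stands upright (within 7 degrees) in its cup, centre within 5 mm of the cup's axis and at its seated height within 4 mm; the carousel is at rest past 0.85 rad with its pin locked: the stop plunger kept pressed in by more than 1.2 mm and the catch up within 2 mm (horizontal distance between bottle_center and pocket below 0.005 m and z of bottle_center in the frame of pocket between 0.026 and 0.034 m and angle between bottle_center's own z axis and vertical below 0.12 rad and value of joint plunger above 0.0012 m and value of joint catch below 0.002 m and value of joint carousel above 0.85 rad and velocity of joint carousel between -0.02 and 0.02 rad/s and linear speed of bottle below 0.02 m/s); the robot touches nothing.
It fails at once if the carousel is pushed with more than 25 N (contact force between any of the fingers, the arm and carousel above 25 N).
It fails at once if a bystander is moved by more than 30 mm or tipped (distance of any of beaker, reagent, wash from where it was at the start of the episode above 0.03 m or angle between any of beaker, reagent, wash's own z axis and vertical above 0.3 rad).
It also fails if it takes over 72 s, if anything falls off the work surface, if the arm or the gripper's body presses on something with over 40 N, if the wrist force passes 120 N, or if a joint passes its speed limit or range.

## Working session

There is one attempt and no reset: what is moved stays moved. The work goes in short steps, each a Python script; the robot and the scene stay as the last script left them, time stands still between calls to the robot, and variables do not carry over. Pictures are saved under pics/ and viewed, at most 10 in all, crops included, and the job is handed in when it is done.

```bash
mkdir -p pics; ls; python3 - <<'E'
from rig import arm
import cv2
for n in("top","side"):
    cv2.imwrite(f"pics/{n}0.png",arm.snapshot(n)[:,:,::-1]); c=arm.get_calibration(n); print(n,c)
print(arm.grip_depth,arm.current_t(),arm.current_tool_rot())
E
```

```text
pics
top {'intrinsics': array([[590.29179554,   0.        , 314.35355052],
       [  0.        , 590.29179554, 235.13478186],
       [  0.        ,   0.        ,   1.        ]]), 'k1': -0.15249818967004997, 'cam_to_world': array([[-9.86132071e-02, -9.70838819e-01,  2.18511837e-01,
         2.82327023e-01],
       [-9.95125807e-01,  9.62618422e-02, -2.14076008e-02,
        -2.63721816e-02],
       [-2.51022153e-04, -2.19557841e-01, -9.75599452e-01,
         1.34384531e+00],
       [ 0.00000000e+00,  0.00000000e+00,  0.00000000e+00,
         1.00000000e+00]])}
side {'intrinsics': array([[523.75676553,   0.        , 317.45652166],
       [  0.        , 523.75676553, 228.16277621],
       [  0.        ,   0.        ,   1.        ]]), 'k1': -0.11255329924563966, 'cam_to_world': array([[-0.71014465, -0.40234075,  0.57776855, -0.09311835],
       [-0.70388775,  0.38779415, -0.59511153,  0.64658885],
       [ 0.01538235, -0.82929948, -0.55859266,  0.72541804],
       [ 0.        ,  0.        ,  0.        ,  1.        ]])}
0.0188 0.1 [[ 9.41138512e-01  3.38021025e-01 -2.95129084e-04]
 [ 3.38021146e-01 -9.41137940e-01  1.04047791e-03]
 [ 7.39462314e-05 -1.07899370e-03 -9.99999415e-01]]
```

View pics/top0.png

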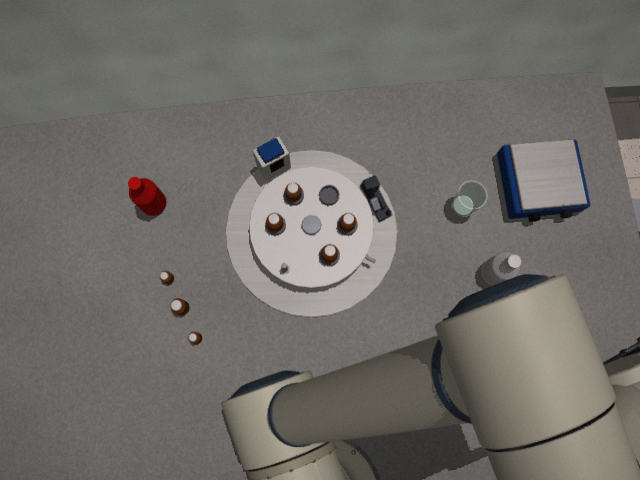

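View pics/side0.png

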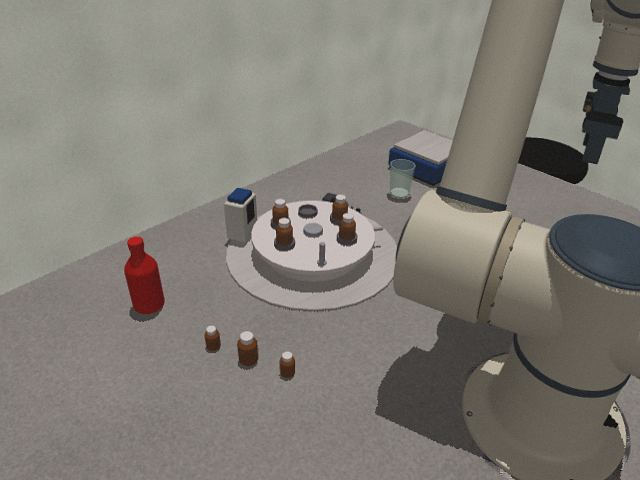

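The top view has three amber look-alikes on the bench: A (167,277), B (179,307) and C (195,338). B is the largest in both views (side ≈ (248,349)). The post is at top (284,268), the empty cup at (329,195), the rim pin at (369,262) and the catch at (377,198). I'll measure these and confirm with a crop.

```bash
cat > h.py <<'E'
import numpy as np, cv2
from rig import arm
def ray(n,uv):
    c=arm.get_calibration(n); K=c["intrinsics"]; T=c["cam_to_world"]
    p=cv2.undistortPoints(np.float64([[uv]]),K,np.array([c["k1"],0,0,0.]))[0,0]
    # undistort model: drawn = ray*(1+k1 r^2), same as cv2
    return T[:3,3],T[:3,:3]@np.array([p[0],p[1],1])
def plane(n,uv,z):
    o,d=ray(n,uv); return o+d*(z-o[2])/d[2]
def tri(a,b):
    o1,d1=ray("top",a); o2,d2=ray("side",b)
    s=np.linalg.lstsq(np.c_[d1,-d2],o2-o1,rcond=None)[0]
    p,q=o1+s[0]*d1,o2+s[1]*d2; return (p+q)/2,np.linalg.norm(p-q)
def proj(n,P):
    c=arm.get_calibration(n); T=np.linalg.inv(c["cam_to_world"])
    return cv2.projectPoints(np.float64([P]),cv2.Rodrigues(T[:3,:3])[0],T[:3,3],c["intrinsics"],np.array([c["k1"],0,0,0.]))[0].ravel()
def blobs(m,lo=15):
    n,l,s,c=cv2.connectedComponentsWithStats(m.astype(np.uint8)*255)
    return [(c[i].round(2),s[i]) for i in range(1,n) if s[i,4]>=lo]
def down(yaw): # yaw: world angle (rad) of the tool y axis
    y=np.array([np.cos(yaw),np.sin(yaw),0]); z=np.array([0,0,-1.]); return np.c_[np.cross(y,z),y,z]
E
python3 - <<'E'
from h import *
for n in("top","side"):
    im=cv2.imread(f"pics/{n}0.png"); h=cv2.cvtColor(im,cv2.COLOR_BGR2HSV).astype(int)
    H,S,V=h[...,0],h[...,1],h[...,2]
    am=(H>5)&(H<20)&(S>140)&(V>40)
    print(n,"amber")
    for c,s in blobs(am): 
        x,y,w,hh,a=s
        # cap: bright low-sat pixels in blob-neighbourhood (disc is bright too)
        print(c,s)
    if n=="top":
        wh=(S<30)&(V>185); print("white",[(c,s) for c,s in blobs(wh,8)])
a=cv2.imread("pics/top0.png"); s=cv2.imread("pics/side0.png")
A=cv2.resize(a[255:355,140:240],(400,400),interpolation=cv2.INTER_CUBIC)
B=cv2.resize(a[165:265,280:380],(400,400),interpolation=cv2.INTER_CUBIC)
C=cv2.resize(s[300:400,190:325][:,:],(800-400,296))
cv2.imwrite("pics/crop1.png",np.hstack([A,B]))
E
```

```text
top amber
[293.3  193.13] [285 185  16  13  82]
[275.2  223.63] [267 215  16  14  87]
[347.23 223.54] [340 215  16  14  84]
[328.99 254.93] [322 245  16  17  88]
[168.21 278.09] [161 271  13  13  56]
[181.03 306.23] [172 298  17  16  92]
[197.11 338.12] [190 332  12  12  56]
white [(array([312.66, 229.55]), array([ 250,  167,  123,  120, 8355], dtype=int32)), (array([293.51, 187.7 ]), array([290, 184,   8,   8,  37], dtype=int32)), (array([274.69, 218.56]), array([272, 215,   7,   8,  36], dtype=int32)), (array([348.33, 218.08]), array([344, 214,   9,   9,  61], dtype=int32)), (array([329.97, 249.94]), array([326, 246,   9,   9,  66], dtype=int32)), (array([513.35, 261.17]), array([509, 256,  11,  11,  81], dtype=int32)), (array([194.1, 336.7]), array([193, 335,   3,   5,  10], dtype=int32))]
side amber
[340.11 205.64] [333 202  15  11  80]
[279.51 209.81] [273 206  15  10  74]
[340.44 213.  ] [338 209   5  10  16]
[347.04 224.2 ] [340 220  16  10  80]
[283.02 229.71] [276 225  16  14  86]
[212.24 340.6 ] [205 330  15  20 167]
[247.25 352.22] [238 338  20  28 320]
[287.34 367.52] [280 358  15  20 183]
```

View pics/crop1.png

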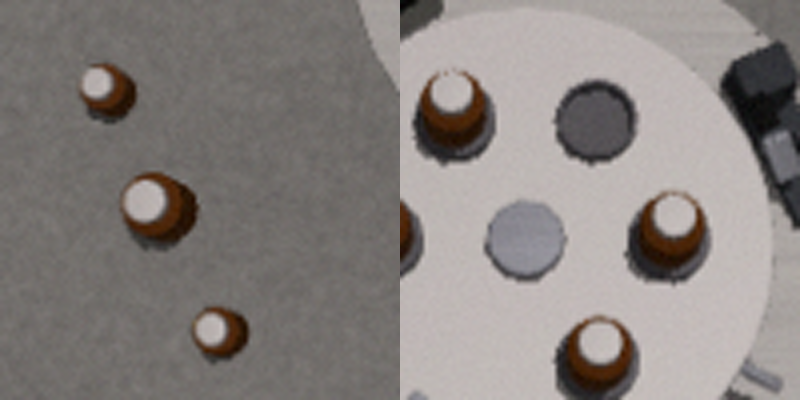

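The crop confirms B, with its cap near (176.5,305), as the clearly largest loose bottle. The empty cup's centre is near (329,195). Next I'll locate them precisely.

```bash
cat >> h.py <<'E'
def caps(im,lo=150):
    h=cv2.cvtColor(im,cv2.COLOR_BGR2HSV).astype(int); return (h[...,1]<50)&(h[...,2]>lo)
def near(m,uv,r):
    w=np.zeros(m.shape,np.uint8); cv2.circle(w,tuple(int(round(v)) for v in uv),r,1,-1)
    b=blobs(m&(w>0),5); return max(b,key=lambda t:t[1][4])
E
python3 - <<'E'
from h import *
im=cv2.imread("pics/top0.png"); m=caps(im); 
c,s=near(m,(176.5,305),9); print("bottle cap px",c,s); P=plane("top",c,.06); print("bottle(top)",P.round(4))
si=cv2.imread("pics/side0.png"); c2,s2=near(caps(si),(247,337),9); print(c2,s2,"tri",tri(c,c2),"side plane .052",plane("side",c2,.056))
# amber blob + cap silhouette check
print([ (q,plane("top",near(m,q,8)[0],.06).round(4)) for q in((166,277),(194.5,338))])
L=[]
for q in((293,189),(274.5,219),(348.5,218),(330,250)):
    c,s=near(caps(im,175),q,5); L.append(plane("top",c,.12)); print("cap",c,s[2:],L[-1].round(4))
L=np.array(L)[:,:2]; ax=L.mean(0); print("axis from caps",ax, np.linalg.norm(L-ax,axis=1),np.degrees(np.arctan2(*(L-ax).T[::-1])))
h=cv2.cvtColor(im,cv2.COLOR_BGR2HSV).astype(int); V=h[...,2]
d,s=near(V<140,(329,195),13); print("cup",d,s); cup=plane("top",d,.066)[:2]
hub,s=near((V<185),(312,225),12); print("hub",hub,s,plane("top",hub,.06))
for a in (ax,plane("top",hub,.06)[:2]): print("cup",cup,"rel",np.linalg.norm(cup-a),np.degrees(np.arctan2(*(cup-a)[::-1])))
o=cv2.fitEllipse(max(cv2.findContours((caps(im,185)).astype(np.uint8),cv2.RETR_EXTERNAL,cv2.CHAIN_APPROX_NONE)[0],key=cv2.contourArea)); print("disc",o,plane("top",o[0],.055))
p,s=near((V<170)|(V>250),(284,268),8); print("post",p,s,plane("top",p,.09))
E
```

```text
bottle cap px [175.72 304.69] [171 300  10  10  75]
bottle(top) [0.4442 0.2637 0.06  ]
[246.12 335.36] [240 331  13  10 104] tri (array([0.44520018, 0.2647001 , 0.05907263]), np.float64(0.0023478656940269793)) side plane .052 [0.44877817 0.26352538 0.056     ]
[((166, 277), array([0.5123, 0.2874, 0.06  ])), ((194.5, 338), array([0.3706, 0.2315, 0.06  ]))]
cap [292.83 187.62] [ 9  8 53] [ 0.6661 -0.0172  0.12  ]
cap [273.61 218.36] [10  9 64] [0.6017 0.0299 0.12  ]
cap [348.12 218.17] [10  9 69] [ 0.5863 -0.1288  0.12  ]
cap [329.93 250.  ] [10  9 70] [ 0.5211 -0.0828  0.12  ]
axis from caps [ 0.59380809 -0.04972772] [0.07923509 0.08005225 0.07943825 0.07984146] [  24.22125489   84.36066175  -95.39026728 -155.51953869]
cup [328.48 195.16] [318 185  21  22 352]
hub [310.77 224.62] [300 214  22  22 360] [ 0.59467798 -0.04894032  0.06      ]
cup [ 0.65734084 -0.09522407] rel 0.07814299803898535 -35.606772864656634
cup [ 0.65734084 -0.09522407] rel 0.07790262610925644 -36.45014353711357
disc ((311.5871887207031, 226.86474609375), (117.06690216064453, 120.91075134277344), 75.42829895019531) [ 0.59055081 -0.05034951  0.055     ]
post [284.06 268.81] [279 263  11  12  94] [0.4956857  0.01829923 0.09      ]
```

```bash
cat > s1.py <<'E'
from h import *
x,y=.4448,.2642; line=np.arctan2(.056,.142)
def best(yaw,p):
    c=[(np.abs(np.array(q)-arm.current_joint_positions()).max(),k) for k in(yaw,yaw+np.pi) if (q:=arm.solve_ik(p,down(k))) is not None]
    return min(c)[1]
k=best(line+np.pi/2,[x,y,.2]); print("yaw",np.degrees(k))
arm.move_to([x,y,.2],down(k)); arm.grip(.062); 
f0=arm.current_force()
arm.move_l([x,y,.016],down(k),feed=.12); print("f",arm.current_force()-f0, arm.current_ee_pos())
arm.grip(.02); print("w",arm.current_width(),arm.current_grasp_force()); 
arm.grip(.062)
k2=best(line,[x,y,.016]); arm.move_to([x,y,.016],down(k2)); arm.grip(.02); print("w2",arm.current_width(),arm.current_ee_pos())
arm.grip(.062); arm.move_l([x,y,.2],feed=.2)
print(arm.current_t())
# free view of centred bottle: move aside
for n in("top","side"): cv2.imwrite(f"pics/{n}1.png",arm.snapshot(n)[:,:,::-1])
E
python3 s1.py
```

```text
yaw 111.52260010790708
f [ 0.19446373 -0.05152799 -0.21733786] [0.44509419 0.26436287 0.01647486]
w 0.03534539913010118 30.000567957758904
w2 0.03494108304854786 [0.44481017 0.26423332 0.01601459]
10.2667
```

```bash
python3 - <<'E'
from h import *
q=np.array(arm.current_joint_positions()); q0=q.copy(); q[0]-=45; arm.move_joints(q)
im=arm.snapshot("top")[:,:,::-1].copy(); si=arm.snapshot("side")[:,:,::-1].copy(); cv2.imwrite("pics/top2.png",im); cv2.imwrite("pics/side2.png",si)
pr=proj("top",[.4448,.2642,.06]); c,s=near(caps(im),pr,9); print(pr,c,s,"top",plane("top",c,.06))
ps=proj("side",[.4448,.2642,.054]); c2,s2=near(caps(si),ps,9); print(ps,c2,s2,tri(c,c2)); print(arm.current_t())
E
```

```text
[175.47470905 304.43136427] [176.05 304.65] [172 300   9  10  75] top [0.44420351 0.26294725 0.06      ]
[247.32618089 337.53670769] [246.47 335.3 ] [240 331  14  10 111] (array([0.44522101, 0.26399792, 0.05872836]), np.float64(0.0022315264650694783))
11.9333
```

View pics/top2.png

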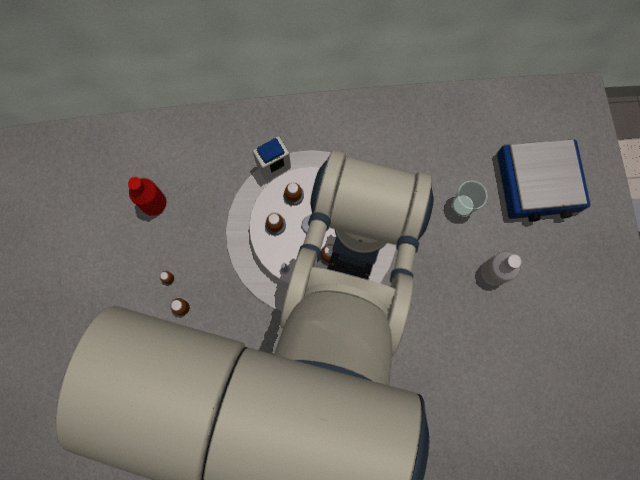

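The centred bottle is still standing at (179,307). The top camera is biased by about (+0.6, +1.3) mm there. I'll cross-check the cup with the side view, then pick the bottle up.

```bash
python3 - <<'E'
from h import *
im=cv2.imread("pics/top0.png"); si=cv2.imread("pics/side0.png")
h=cv2.cvtColor(si,cv2.COLOR_BGR2HSV).astype(int); V=h[...,2]
q=proj("side",[.6588,-.0945,.066]); d,s=near(V<130,q,14); print("cup side pred",q,"meas",d,s); print(tri((328.48,195.16),d))
q=proj("side",[.594,-.049,.062]); hb,s=near(V<175,q,14); print("hub side",q,hb,s,tri((310.77,224.62),hb))
R=[]
for a in((292.83,187.62),(273.61,218.36),(348.12,218.17),(329.93,250)):
    q=proj("side",plane("top",a,.114)); c,s=near(caps(si,175),q,8); t,e=tri(a,c); R.append(t); print(q.round(1),c,s[2:],t.round(4),e.round(4))
print(np.mean(R,0))
x,y=.4448,.2642
arm.move_to([x,y,.2],down(np.arctan2(.056,.142)) if arm.solve_ik([x,y,.2],down(np.arctan2(.056,.142))) else None) if 0 else None
E
```

```text
cup side pred [307.99589891 210.03278989] meas [307.37 210.97] [298 204  20  15 226]
(array([ 0.65933009, -0.09465432,  0.06272349]), np.float64(0.002490254594878714))
hub side [313.670041   229.92316555] [312.65 230.13] [303 223  20  16 258] (array([ 0.59526096, -0.04834839,  0.06086057]), np.float64(0.0019277342970479858))
[280.7 203. ] [279.67 201.05] [10  5 39] [ 0.6677 -0.0162  0.1192] 0.0033
[284.4 222.4] [283.53 220.56] [10  6 43] [0.6032 0.0309 0.1187] 0.0028
[340.7 198.5] [340.29 196.82] [10  5 38] [ 0.5874 -0.1284  0.1188] 0.0018
[348.5 217.3] [350.6  214.75] [15 13 95] [ 0.5194 -0.0836  0.122 ] 0.0032
[ 0.59440765 -0.04932544  0.11965305]
```

```bash
cat > s2.py <<'E'
from h import *
from s1b import best
x,y=.4448,.2642; k=best(np.arctan2(.056,.142)+np.pi/2,[x,y,.2])
arm.move_to([x,y,.2],down(k)); arm.move_l([x,y,.0165],down(k),feed=.15); arm.grip(.02); print("w",arm.current_width())
arm.move_l([x,y,.23],feed=.2)
c=np.array([.6592,-.0947]); r=best(np.radians(-35.6),[*c,.23]); print("yaw",np.degrees(r))
arm.move_to([*c,.23],down(r)); arm.move_l([*c,.095],feed=.12); arm.sleep(.2)
f0=np.array(arm.current_force()); print("t",arm.current_t(),"f0",f0,arm.current_width())
for z in np.arange(.092,.0755,-.002):
    arm.move_l([*c,z],feed=.03); f=np.array(arm.current_force())-f0; print(round(z,4),arm.current_ee_pos().round(4) if hasattr(arm.current_ee_pos(),'round') else arm.current_ee_pos(),f.round(2))
    if f[2]>4 or np.hypot(f[0],f[1])>5: print("contact"); break
print(arm.current_t())
cv2.imwrite("pics/side3.png",arm.snapshot("side")[:,:,::-1])
E
cat > s1b.py <<'E'
from h import *
def best(yaw,p):
    c=[(np.abs(np.array(q)-arm.current_joint_positions()).max(),k) for k in(yaw,yaw+np.pi) if (q:=arm.solve_ik(p,down(k))) is not None]
    return min(c)[1]
E
python3 s2.py
```

```text
w 0.03495174898242367
yaw 144.4
t 19.5333 f0 [-0.24675492 -0.72670767 -0.35130807] 0.03470173257111534
0.092 [ 0.659  -0.0947  0.0918] [ 0.06  0.75 -0.72]
0.09 [ 0.6591 -0.0947  0.0898] [ 0.19  0.59 -0.49]
0.088 [ 0.6591 -0.0947  0.0879] [-0.36  0.54 -0.9 ]
0.086 [ 0.6591 -0.0947  0.0858] [ 0.75  1.39 -0.3 ]
0.084 [ 0.6591 -0.0947  0.0839] [ 0.68  0.71 -0.03]
0.082 [ 0.6591 -0.0947  0.0818] [ 1.01  1.93 -0.44]
0.08 [ 0.6591 -0.0947  0.0799] [ 1.04  0.69 -0.68]
0.078 [ 0.6591 -0.0947  0.0778] [ 0.43  0.83 -0.75]
0.076 [ 0.6596 -0.0947  0.0766] [-1.12  1.51  8.45]
contact
21.7833
```

No rim contact, and floor contact came at the expected height, so the bottle is in the cup. I'll let go, retreat and look.

```bash
python3 - <<'E'
from h import *
arm.grip(.062); arm.sleep(.3); p=arm.current_ee_pos(); arm.move_l([.6592,-.0947,.26],feed=.2)
q=np.array(arm.current_joint_positions()); q[0]-=40; arm.move_joints(q)
for n in("top","side"): cv2.imwrite(f"pics/{n}4.png",arm.snapshot(n)[:,:,::-1])
a,b=cv2.imread("pics/top4.png"),cv2.imread("pics/side4.png")
z=lambda i,x,y,w,h:cv2.resize(i[y:y+h,x:x+w],(400,400),interpolation=cv2.INTER_CUBIC)
cv2.imwrite("pics/crop4.png",np.hstack([z(a,230,150,170,170),z(b,230,150,170,170)]))
t,c=near(caps(a,175),proj("top",[.6588,-.095,.12]),6); print(t,c,plane("top",t,.12),arm.current_t(),arm.current_ee_pos())
E
```

```text
[329.18 186.77] [325 181   9  11  71] [ 0.66019959 -0.09580338  0.12      ] 25.5583 [ 0.44461501 -0.49494108  0.2587502 ]
```

View pics/crop4.png

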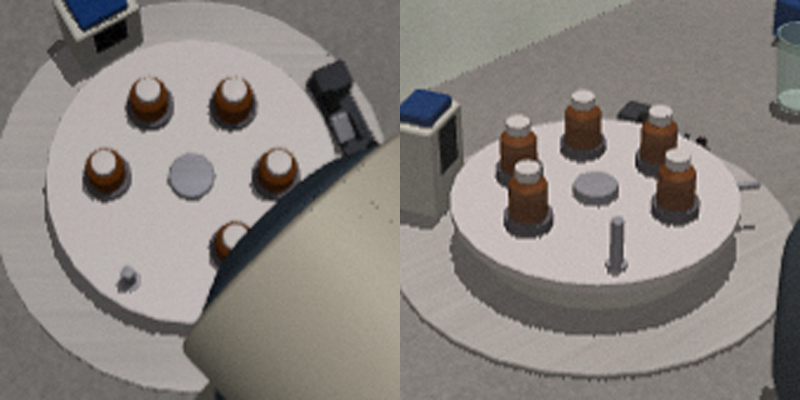

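The bottle is seated upright in the cup at crop-left (234,100), and the post is at crop-left (128,277). Next I push the post with closed fingers, keeping the flat back of a finger tangential and watching the force.

```bash
cat > s3.py <<'E'
from h import *
ax=np.array([.5944,-.0485]); Z=.075; D=.0195
def pose(phi,flip,z=Z):
    a=np.radians(phi); er=np.array([np.cos(a),np.sin(a)]); t=np.array([-er[1],er[0]])
    return [*(ax+.115*er-D*t),z],down(a+np.pi/2+flip*np.pi),t
if __name__=="__main__":
    ok=[]
    for fl in(0,1):
        J=[arm.solve_ik(*pose(p,fl)[:2]) for p in(129,170,215)]; print(fl,[None if j is None else np.round(j,0).tolist() for j in J])
        if all(j is not None for j in J): ok.append((max(abs(j[5]) for j in J),fl))
    fl=min(ok)[1]; open("flip","w").write(str(fl))
    p,R,_=pose(129,fl,.26); arm.move_to(p,R); arm.grip(0.0); print("w",arm.current_width())
    arm.move_l(pose(129,fl)[0],feed=.12); arm.sleep(.2); f0=np.array(arm.current_force()); print("t",arm.current_t(),f0)
    phi=129; prev=0; 
    while phi<225:
        step=1.5 if phi<192 and prev<4 else .5 if prev<6 else .25
        phi+=step; p,R,t=pose(phi,fl); arm.move_l(p,R,feed=.04)
        f=np.array(arm.current_force())-f0; ft=-f[:2]@t; prev=ft; print(round(phi,2),round(ft,1),round(np.linalg.norm(f),1),round(arm.current_t(),1),end=" | ")
        if ft>8.5 and phi<190 or ft>11.5 or np.linalg.norm(f)>16 or arm.current_t()>60: print("STOP"); break
E
python3 s3.py
```

```text
0 [[-1.0, 32.0, 98.0, -0.0, 50.0, 140.0], [-8.0, 29.0, 105.0, -0.0, 46.0, 92.0], [-18.0, 30.0, 103.0, -0.0, 47.0, 37.0]]
1 [[-1.0, 32.0, 98.0, -0.0, 50.0, -40.0], [-8.0, 29.0, 105.0, -0.0, 46.0, -88.0], [-18.0, 30.0, 103.0, -0.0, 47.0, -143.0]]
w 0.000529937181659251
t 32.9167 [-0.26679797 -1.03233096 -0.53265434]
130.5 -0.1 0.5 33.2 | 132.0 0.2 0.8 33.4 | 133.5 1.2 1.3 33.7 | 135.0 1.7 2.4 33.9 | 136.5 1.1 1.2 34.2 | 138.0 1.2 1.3 34.4 | 139.5 2.1 2.6 34.7 | 141.0 1.2 1.3 34.9 | 142.5 0.5 0.6 35.2 | 144.0 0.9 1.1 35.4 | 145.5 0.7 1.7 35.7 | 147.0 1.1 1.2 35.9 | 148.5 1.3 1.5 36.2 | 150.0 0.9 1.3 36.4 | 151.5 0.9 0.9 36.7 | 153.0 1.0 1.1 36.9 | 154.5 0.9 1.9 37.2 | 156.0 1.4 1.6 37.4 | 157.5 1.3 1.4 37.7 | 159.0 0.8 1.3 37.9 | 160.5 0.9 1.1 38.2 | 162.0 1.5 1.7 38.4 | 163.5 0.2 0.8 38.7 | 165.0 1.3 1.4 38.9 | 166.5 0.8 1.0 39.2 | 168.0 1.5 1.8 39.4 | 169.5 0.6 1.0 39.7 | 171.0 1.3 1.7 39.9 | 172.5 0.2 0.6 40.2 | 174.0 2.0 2.5 40.4 | 175.5 1.1 1.4 40.7 | 177.0 0.2 0.5 40.9 | 178.5 0.4 1.2 41.2 | 180.0 1.7 1.8 41.4 | 181.5 1.3 1.5 41.7 | 183.0 1.2 1.6 41.9 | 184.5 0.7 1.9 42.2 | 186.0 0.4 0.7 42.4 | 187.5 1.1 1.2 42.7 | 189.0 1.0 1.1 42.9 | 190.5 1.3 1.5 43.2 | 192.0 0.5 1.4 43.4 | 192.5 1.4 1.6 43.7 | 193.0 1.4 1.8 43.9 | 193.5 2.1 2.4 44.2 | 194.0 1.2 1.4 44.4 | 194.5 3.6 4.0 44.7 | 195.0 5.1 5.6 44.9 | 195.5 6.4 6.4 45.2 | 195.75 6.1 6.6 45.4 | 196.0 6.2 6.5 45.7 | 196.25 7.2 7.5 45.9 | 196.5 7.1 7.4 46.2 | 196.75 6.4 7.0 46.4 | 197.0 7.8 7.9 46.7 | 197.25 6.9 7.5 46.9 | 197.5 7.8 8.3 47.2 | 197.75 7.7 8.0 47.4 | 198.0 6.4 6.6 47.7 | 198.25 6.0 6.2 47.9 | 198.5 6.2 6.5 48.2 | 198.75 4.6 5.0 48.4 | 199.25 3.4 3.4 48.7 | 199.75 3.2 3.3 48.9 | 200.25 1.2 1.2 49.2 | 200.75 0.9 0.9 49.4 | 201.25 3.0 3.3 49.7 | 201.75 7.0 7.5 49.9 | 202.0 7.9 9.1 50.2 | 202.25 9.2 9.5 50.4 | 202.5 9.9 10.5 50.7 | 202.75 11.0 12.4 50.9 | 203.0 12.2 13.4 51.2 | STOP
```

The catch hump ran from 195° to 200° at about 7 N. The stop then took the force up to 12 N. I'll back off and touch again to see where the post rests.

```bash
python3 - <<'E'
from s3 import *
fl=int(open("flip").read())
p,R,t=pose(197,fl); arm.move_l(p,R,feed=.05); arm.sleep(.3); f0=np.array(arm.current_force())
for phi in [199.5,200.5,201,201.5,201.75,202,202.25,202.5,202.75]:
    p,R,t=pose(phi,fl); arm.move_l(p,R,feed=.04); f=-(np.array(arm.current_force())-f0)[:2]@t; print(phi,round(f,1),end=" | ")
    if f>11.5: break
p,R,t=pose(190,fl); arm.move_l(p,R,feed=.08); arm.move_l([p[0],p[1],.25],feed=.2)
q=np.array(arm.current_joint_positions()); q[0]-=35; arm.move_joints(q)
for n in("top","side"): cv2.imwrite(f"pics/{n}5.png",arm.snapshot(n)[:,:,::-1])
print(arm.current_t())
a,b=cv2.imread("pics/top5.png"),cv2.imread("pics/side5.png")
z=lambda i,x,y,w,h:cv2.resize(i[y:y+h,x:x+w],(400,400),interpolation=cv2.INTER_CUBIC)
cv2.imwrite("pics/crop5.png",np.hstack([z(a,230,150,170,170),z(b,230,150,170,170)]))
E
```

```text
199.5 0.8 | 200.5 0.1 | 201 -0.1 | 201.5 4.7 | 201.75 6.6 | 202 7.4 | 202.25 8.4 | 202.5 10.5 | 202.75 10.1 | 56.85
```

View pics/crop5.png

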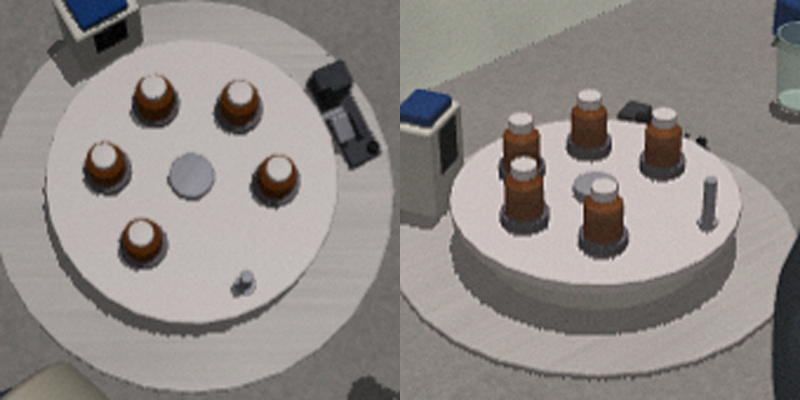

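The picture shows the bottle upright, now at crop-left (155,95), and the post at (244,284). The re-touch force curve doesn't clearly prove the lock, so there's time for one more, slightly firmer push to about 15 N, well under 25 N.

```bash
python3 - <<'E'
from s3 import *
fl=int(open("flip").read())
q=np.array(arm.current_joint_positions()); q[0]+=35; arm.move_joints(q)
p,R,t=pose(190,fl); arm.move_l(p,R,feed=.2); f0=[]
p,R,t=pose(199.5,fl); arm.move_l(p,R,feed=.06); f0=np.array(arm.current_force())
L=[201,202,202.6]+list(np.arange(203,205.5,.2))
for phi in L:
    p,R,t=pose(phi,fl); arm.move_l(p,R,feed=.04); F=np.array(arm.current_force())-f0; f=-F[:2]@t; print(round(phi,2),round(f,1),end=" | ")
    if f>15 or np.linalg.norm(F)>17.5 or arm.current_t()>66: break
print(arm.current_t())
p,R,t=pose(196,fl); arm.move_l(p,R,feed=.08); arm.move_l([p[0],p[1],.2],feed=.2)
im=arm.snapshot("side")[:,:,::-1]; cv2.imwrite("pics/side6.png",im); print(arm.current_t())
b=cv2.imread("pics/side5.png"); 
for n,i in(("5",b),("6",im)):
    print(n,[near(caps(i,175),proj("side",[*(np.array([.5944,-.0485])+.08*np.array([np.cos(a),np.sin(a)])),.114]),7)[0] for a in np.radians([24.4,84.4])])
E
```

```text
201 -0.5 | 202 6.6 | 202.6 9.4 | 203.0 11.0 | 203.2 13.3 | 203.4 12.7 | 203.6 13.8 | 203.8 13.8 | 204.0 15.9 | 61.7083
62.8833
5 [array([280.79, 199.95]), array([282.61, 219.32])]
6 [array([280.72, 199.84]), array([282.64, 219.49])]
```

```bash
python3 -c "
from rig import arm
print(arm.sign_off(),arm.current_t())"
```

```text
the job is handed in; nothing more can be done
the job is handed in; nothing more can be done
```

I handed the job in at about 63 s. The bottle stands upright in the cup, and the carousel rests past the catch after a final push of about 16 N. I take the pin as locked from that force and the unchanged rest position, but no reading showed it directly.

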